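# Press a slot cover strip home by rolling a tube over it

### The job

The aluminium cover strip in the plywood board stands proud of its slot. Without gripping or lifting the steel tube, roll it under your fingers, pressing down, across the board so that it presses the strip fully home, and stop it at rest on the black line on the other side, lying along the line. Press the strip only with the tube, never push on the thin tube with more than 26 N, and leave the things around the board where they are.

Things in the scene. Friction and masses are not known exactly. Their poses are not given: they have to be found in the camera images.
- tube: thin-walled steel tube with black closed ends, 100 mm diameter, 140 mm long, 0.21 to 0.53 kg, lying on the board and free to roll. Origin at its centre, on its axis, 50 mm above the board's top; its x axis runs along the tube, and its y and z axes turn as it rolls. At the start it lies 45 to 70 mm to one side of the strip, about parallel to it. Too wide for most grippers; its wall dents if the robot pushes on it with more than 26 N
- board: plywood board fixed to the bench, 200 mm (its x) by 360 mm (its y) by 18 mm thick, origin at the centre of its underside, so its top is at z = 18 mm in its frame. The slot with the strip runs along its x axis through its middle (y = 0); the tube rolls along its y axis
- strip_top (a point): middle of the top face of the aluminium cover strip: 130 mm long (board x), 12 mm wide, rounded edges. It stands 2.4 to 3 mm above the board at the start and is flush when fully home
- strip (a joint): how far the strip is pushed into its slot, m: 0 = 3 mm proud, 0.003 = flush (fully home); starts at 0 to 0.0006. It is a stiff fit without a spring: it takes about 20 N downwards (the weight of the tube counts towards it) to move, so the tube's own weight does not move it, and it stays where it is left
- line: thin black line, 190 mm long and 4 mm wide, drawn on the board's top along its x axis, on the other side of the strip from the tube, 45 to 70 mm from the strip; origin at its middle. The tube is on the line when its axis is straight above it
- spray: bystander: red spray can standing on the bench, 66 mm diameter, 190 mm tall; origin under its base. Leave alone
- spanner: bystander: spanner 180 mm long lying on the bench; origin at its underside. Leave alone
- bolt_tray: bystander: black open tray 100 x 140 x 35 mm on the bench beside the board; origin under its base. Leave alone
Mind the look-alikes: they are no part of the job. Of the things that look like the tube, the middle-sized one is meant.

How it is judged:
On the way:
1. the strip is pressed fully home with the tube on top of it (value of joint strip above 0.0026 m and horizontal distance between tube and strip_top below 0.03 m).
At the end, for the whole second after the job is handed in: the strip is flush in its slot (within 0.4 mm of home), and the tube, having rolled (not skidded) there, lies at rest on the board with its axis within 7 mm of the line, parallel to it within 0.12 rad and not more than 40 mm off the line's middle endways (value of joint strip above 0.0026 m and y of tube in the frame of line between -0.007 and 0.007 m and x of tube in the frame of board between -0.04 and 0.04 m and angle between the x axis of tube and the x axis of line, either way round below 0.12 rad and z of tube in the frame of board between 0.065 and 0.07 m and angle between tube's own z axis and vertical above 1.2 rad and linear speed of tube below 0.01 m/s); the robot touches nothing.
It fails at once if the robot pushes on the tube with more than 26 N (contact force between any of the fingers, the arm and tube above 26 N).
It fails at once if the robot presses on the strip itself (contact force between any of the fingers, the arm and strip above 1 N).
It fails at once if the tube is lifted off the board (z of tube in the frame of board above 0.08 m).
It fails at once if a bystander is moved by more than 30 mm (distance of any of spray, spanner, bolt_tray from where it was at the start of the episode above 0.03 m).
It also fails if it takes over 72 s, if anything falls off the work surface, if the arm or the gripper's body presses on something with over 40 N, if the wrist force passes 120 N, or if a joint passes its speed limit or range.

### The arm

A 7-joint arm with a two-finger parallel gripper is mounted at the origin on the work surface. World frame = base frame: x ahead of the robot, y to its left, z up, the work surface at z = 0. Lengths are in m, angles in rad, forces in N, time in s.
With the tool pointing down it reaches from about 0.4 to 0.85 m from the base axis. Payload 4.5 kg.
Tool frame: the origin (TCP) lies midway between the tips of the shut fingers; the grasp point (between the pads) lies 19 mm behind it (ctrl.grip_depth is the distance from the TCP to the grasp point, in m); y points along the fingers, z is the direction in which the jaws open and shut, and the axes are right-handed (so a half turn about y gives the same grasp; the last joint's range is limited). The gripper opens to 88 mm and grips with 3 to 60 N. Pads are 18 mm wide; open, the fingers measure 123 mm over their backs; the gripper's body (75 mm by 187 mm) begins 45 mm behind the grasp point.
Start: joints at [-1.078, 0.689, -0.195, 1.565, 0.157, 0.902, -0.215], TCP at [0.277, 0.56, 0.206] pointing down, gripper open.
Joint ranges: [-3.01, 3.01], [-0.46, 2.08], [-1.47, 1.51], [0.13, 2.56], [-1, 4.14], [0.04, 2.09], [-2.66, 2.66]. Speed limits (rad/s): [2.57, 2.57, 3.14, 3.14, 3.14, 3.14, 3.14].

### API

Orientations are given as [roll, pitch, yaw] about the fixed x, y, z axes, in that order (R = Rz(yaw) Ry(pitch) Rx(roll)).
In Python, from bench import ctrl gives the robot as it stands.
- The arm moves only by the tool carry_out, never from a script. Its arguments are lists of equal length, an entry for each row: "claw": the finger opening in cm, from 0 to 8.81; "dp": the shift along the tool's x, y, z in cm, a list of three; "turn": the turn about the tool's y in rad. In form: {"claw": [claw, ...], "dp": [[tx, ty, tz], ...], "turn": [turn, ...]}. A call has 1 to 10 rows; each row is the pose to reach, as a shift and turn from the pose measured when the call began, along the tool's axes at that moment; what a row does not reach only later rows make up. A row lasts 1/12 s, in which the tool goes at most 41.7 mm and 7.16 degrees, less where a joint would pass 70% of its speed; a pose out of reach is approached as far as the arm can. A call with a gripper value outside its range is refused whole. The fingers move at their own pace and stop on an object; "squeeze" is the grip in N (left out, the last holds). Time passes only in rows, so rows that repeat a pose let the fingers close. It gives the time, the measured TCP pose, the force and the opening at its end, in the units of the state.
- ctrl.get_state(): the state, without advancing time (a new reading comes with each control period).
- ctrl.snapshot(name): name is "scene" or "top" or "wrist"; returns a dict with "pixels" (480x640x3 uint8, blue, green, red), "fx", "fy", "cx", "cy" (pixels), "k1" (the pictures are not rectified: a ray, as slopes to the right and down, at radius r is drawn at 1 + k1 r^2 times it, then the intrinsics apply), "origin" and "orientation" of the camera in the world; the wrist camera has in their place "hand_eye" (4x4, takes a point from camera to tool coordinates, whose origin is the TCP and whose axes are the tool frame's). Camera axes: x right, y up, looking along -z (the intrinsics and any distortion apply to the point x, -y, -z); pixel columns grow to the right and rows downward; lengths in m; the calibration is good to about 2 mm. A picture is of the moment at which its call begins: read the wrist's pose just before it. There is no depth.
- ctrl.job_done(): hands the job in, once; it reports no verdict.
The state is a dict: "time": time; "joint_pos": joint angles; "joint_velocities": joint speeds; "tau": joint torques, N m; "eef_pos": TCP position; "eef_rot": TCP orientation; "contact_force": force on the tool from outside, world axes, zero at the start; "wrist_torque": the same for the moment, N m; "grip_width": finger opening in m.
Only numpy, scipy, OpenCV 4.12 (cv2) and the standard library are available. Lean on these libraries where they do the work, as an engineer would, in place of code of your own. Each camera call takes 0.05 s, during which the arm holds its last target. There are 200 camera calls.

## Working session

There is one attempt and no reset: what is moved stays moved. The work goes in short steps, Python scripts to look and compute and a tool call to move; the robot and the scene stay as the last step left them, time stands still between calls to the robot, and variables do not carry over. Pictures are saved under pics/ and viewed, about 8 in all and at most 12, crops included, and the job is handed in when it is done.

Besides the shell and the picture viewer there is one more tool, called as name([rows], argument=value, ...), one row to a line, values as JSON. carry_out: Moves the arm, as the interface text tells. Its arguments: {"type":"object","properties":{"claw":{"type":"array","items":{"type":"number"}},"dp":{"type":"array","items":{"type":"array","items":{"type":"number"}}},"turn":{"type":"array","items":{"type":"number"}},"squeeze":{"type":"number"}},"required":["claw","dp","turn"]}

```bash
mkdir -p pics; ls; cat > h.py <<'E'
import numpy as np, cv2
from bench import ctrl
from scipy.spatial.transform import Rotation as R
def rot(o):
    o=np.array(o,float)
    return o if o.shape==(3,3) else R.from_euler('xyz',o).as_matrix()
def cam(s,st=None):
    if 'hand_eye' in s:
        T=np.eye(4);T[:3,:3]=rot(st['eef_rot']);T[:3,3]=st['eef_pos'];T=T@np.array(s['hand_eye']);return T[:3,:3],T[:3,3]
    return rot(s['orientation']),np.array(s['origin'])
def ray(s,uv,z,st=None):
    Rm,t=cam(s,st);K=np.array([[s['fx'],0,s['cx']],[0,s['fy'],s['cy']],[0,0,1.]])
    p=cv2.undistortPoints(np.array(uv,float).reshape(-1,1,2),K,np.array([s['k1'],0,0,0,0.]),None,None)[:,0]
    d=np.c_[p[:,0],-p[:,1],-np.ones(len(p))]@Rm.T
    return t+d*((z-t[2])/d[:,2])[:,None]
def proj(s,P,st=None):
    Rm,t=cam(s,st);q=(np.atleast_2d(P)-t)@Rm
    x=q[:,0]/-q[:,2];y=q[:,1]/q[:,2];y=-q[:,1]/-q[:,2]
    f=1+s['k1']*(x*x+y*y)
    return np.c_[s['fx']*x*f+s['cx'],s['fy']*y*f+s['cy']]
E
python3 - <<'E'
from h import *
import pickle
print(ctrl.get_state())
for n in ['scene','top']:
    s=ctrl.snapshot(n);print(n,{k:v for k,v in s.items() if k!='pixels'});cv2.imwrite(f'pics/{n}0.png',s['pixels']);pickle.dump(s,open(f'{n}0.pkl','wb'))
E
```

```text
pics
{'time': 0.0, 'joint_pos': array([-1.0782171 ,  0.68999075, -0.1944934 ,  1.56635078,  0.15730633,
        0.9025002 , -0.21514205]), 'joint_velocities': array([-1.33420070e-05,  7.72504113e-04,  9.86939581e-04,  3.50012685e-04,
        7.35942276e-04,  5.23751147e-04, -6.96341923e-04]), 'tau': array([ 4.18544755e-05, -5.27566516e+01, -1.26654088e+00, -1.53429455e+01,
       -5.25731652e-02,  6.64743638e-03,  1.84086184e-04]), 'eef_pos': array([0.27653503, 0.55971359, 0.20510355]), 'eef_rot': array([-1.57264801e+00, -1.52761552e-04, -4.58747861e-01]), 'contact_force': array([-0.43411485,  0.75580901, -0.4044387 ]), 'wrist_torque': array([ 0.02411793, -0.00498892, -0.05290808]), 'grip_width': 0.08828813636210894}
scene {'fx': 508.47986916147306, 'fy': 508.47986916147306, 'cx': 315.39686168429665, 'cy': 234.98843114451634, 'k1': -0.004550666735937946, 'origin': array([1.11407947, 0.0316178 , 0.90432187]), 'orientation': array([ 0.61543606, -0.0033814 ,  1.62894386])}
top {'fx': 619.3231177409327, 'fy': 619.3231177409327, 'cx': 323.98659513609397, 'cy': 235.12536935388812, 'k1': -0.2089593961929505, 'origin': array([0.36353633, 0.0147834 , 1.42390851]), 'orientation': array([ 0.12007231,  0.01072938, -1.56919248])}
```

View pics/top0.png

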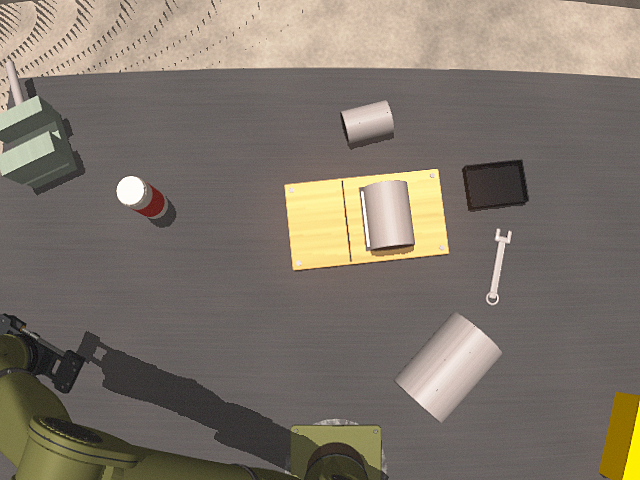

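View pics/scene0.png

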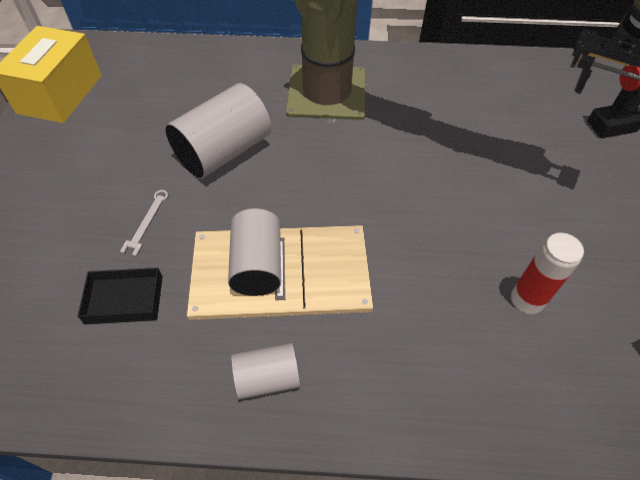

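Top view: the board spans about (286,185), (438,169), (448,252), (293,270). The line runs x≈344–350, the target tube is at (388,215), and the strip's visible edge is at x≈365. The look-alikes are at (367,123) and (450,367). The scene view agrees. Next I'll measure these.

```bash
cat > m.py <<'E'
from h import *
def board(s):
    h=cv2.cvtColor(s['pixels'],cv2.COLOR_BGR2HSV)
    m=cv2.inRange(h,(12,60,120),(30,255,255))
    m=cv2.morphologyEx(m,cv2.MORPH_CLOSE,np.ones((5,5),np.uint8))
    n,l,st,c=cv2.connectedComponentsWithStats(m)
    # yellow box has strong saturation; pick component nearest image centre
    k=min([i for i in range(1,n) if st[i,4]>1500],key=lambda i:np.hypot(*(c[i]-[320,240])))
    cs=cv2.findContours((l==k).astype(np.uint8),cv2.RETR_EXTERNAL,cv2.CHAIN_APPROX_NONE)[0]
    hull=cv2.convexHull(max(cs,key=cv2.contourArea))
    return cv2.minAreaRect(hull),hull,cv2.approxPolyDP(hull,8,True)[:,0]
def inside(s,hull,shrink=5):
    a=np.zeros((480,640),np.uint8);cv2.fillConvexPoly(a,hull,255)
    return cv2.erode(a,np.ones((shrink,shrink),np.uint8))
E
python3 - <<'E'
from m import *
import pickle
for n in ['top','scene']:
    s=pickle.load(open(n+'0.pkl','rb'));r,hull,ap=board(s)
    print(n,ap.tolist());P=ray(s,ap,.018);print(P.round(4).tolist());
    a=inside(s,hull,9);h=cv2.cvtColor(s['pixels'],cv2.COLOR_BGR2HSV)
    dark=cv2.inRange(h,(0,0,0),(180,255,90))&a
    k,l,st,c=cv2.connectedComponentsWithStats(dark)
    for i in range(1,k):
        if st[i,4]>40:
            pts=np.argwhere(l==i)[:,::-1];Q=ray(s,pts,.018);d=np.linalg.svd(Q[:,:2]-Q[:,:2].mean(0))[2][0]
            pr=(Q[:,:2]-Q[:,:2].mean(0))@d
            print('dark',st[i].tolist(),Q.mean(0).round(4),'ang',np.arctan2(*d[::-1]).round(3),'len',np.ptp(pr).round(3))
    gray=cv2.inRange(h,(0,0,91),(180,50,255))&a
    k,l,st,c=cv2.connectedComponentsWithStats(gray)
    for i in range(1,k):
        if st[i,4]>60: print('gray',st[i].tolist(),c[i].round(1)); 
    big=(cv2.resize(s['pixels'][150:330,170:470],None,fx=2.6,fy=2.6,interpolation=cv2.INTER_CUBIC))
    cv2.imwrite(f'pics/{n}c.png',big)
E
```

```text
top [[438, 170], [448, 253], [292, 269], [284, 184]]
[[0.6863, -0.2357, 0.018], [0.4919, -0.2544, 0.018], [0.4555, 0.1028, 0.018], [0.6524, 0.123, 0.018]]
dark [373, 244, 41, 7, 104] [ 0.5058 -0.1271  0.018 ] ang 1.693 len 0.093
gray [360, 181, 55, 70, 3022] [386.7 214.3]
scene [[362, 226], [371, 311], [188, 318], [196, 231]]
[[0.4584, 0.0974, 0.018], [0.6613, 0.1159, 0.018], [0.6972, -0.2337, 0.018], [0.4933, -0.2581, 0.018]]
dark [301, 249, 4, 59, 60] [ 0.5949 -0.0216  0.018 ] ang 0.111 len 0.135
dark [229, 270, 51, 26, 1029] [ 0.6124 -0.117   0.018 ] ang -1.548 len 0.101
gray [228, 232, 57, 68, 2347] [258.1 255.6]
```

carry_out([
  [0,-4,0],
  [0,-8,0],
  [3,-12,-2.4],
  [6,-12,-4.8],
  [9,-12,-7.2],
  [12,-12,-9.6],
  [15,-12,-12],
  [18,-12,-14.4],
  [21,-12,-16.8],
  [24,-12,-19.2],
], claw=[8.8,8.8,0,0,0,0,0,0,0,0], turn=[0,0,0,0,0,0,0,0,0,0])

```text
time: 0.93
eef_pos: [0.407, 0.2795, 0.3254]
eef_rot: [-1.573, 0.0, -0.459]
contact_force: [0.2, -0.0, -0.4]
grip_width: 0.0368
```

carry_out([
  [3,0,-2.4],
  [6,0,-4.8],
  [9,0,-7.2],
  [12,0,-9.6],
  [15,0,-12],
  [18,0,-14.4],
  [21,0,-16.8],
  [24,0,-19.2],
  [27,0,-21.6],
  [30,0,-24],
], claw=[0,0,0,0,0,0,0,0,0,0], turn=[-0.06,-0.12,-0.18,-0.24,-0.3,-0.36,-0.42,-0.48,-0.54,-0.56])

```text
time: 1.77
eef_pos: [0.5699, -0.0705, 0.3255]
eef_rot: [-1.572, 0.002, 0.104]
contact_force: [0.4, 0.6, -0.9]
grip_width: 0.0004
```

```bash
python3 - <<'E'
from m import *
import pickle
st=ctrl.get_state();s=ctrl.snapshot('wrist');pickle.dump((s,st),open('w1.pkl','wb'))
cv2.imwrite('pics/w1.png',s['pixels']);print(st['time'],st['eef_pos'],st['eef_rot'],st['contact_force'],st['grip_width']);print(s['hand_eye'],s['fx'],s['k1'])
print(proj(s,[[.5715,-.066,.018]],st))
t=pickle.load(open('top0.pkl','rb'))
print('line',ray(t,[[344,181],[350.5,262]],.018).round(4).tolist())
E
```

```text
1.7667 [ 0.56988957 -0.07052653  0.32553969] [-1.57244445  0.00210308  0.10388154] [ 0.40455384  0.57241268 -0.92464737] 0.00041847929504435606
[[ 1.16920068e-03 -9.57721065e-01 -2.87696012e-01 -7.46266842e-02]
 [-1.32962480e-03  2.87694465e-01 -9.57721320e-01 -1.80818814e-01]
 [ 9.99998433e-01  1.50229618e-03 -9.37037114e-04 -2.52585386e-04]
 [ 0.00000000e+00  0.00000000e+00  0.00000000e+00  1.00000000e+00]] 364.11010607470797 -0.025097001099875463
[[320.59624606 193.23108497]]
line [[0.6593, -0.016, 0.018], [0.4716, -0.0303, 0.018]]
```

View pics/w1.png

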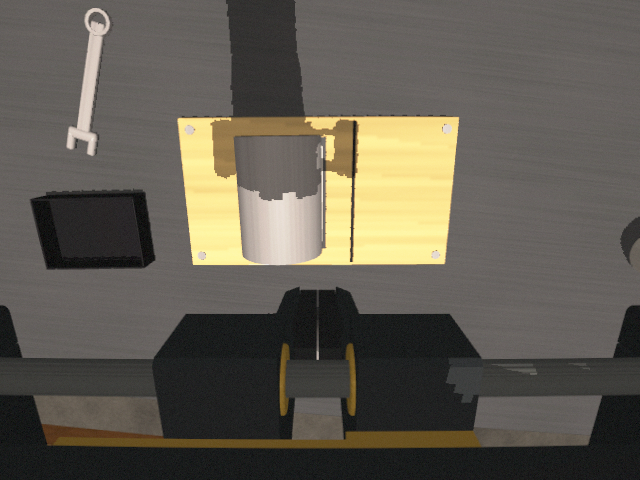

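```bash
cat > w.py <<'E'
from m import *
def edges(s,rows,lo,hi,first=True):
    sat=cv2.cvtColor(s['pixels'],cv2.COLOR_BGR2HSV)[:,:,1].astype(float)
    sat=cv2.GaussianBlur(sat,(3,3),0);out=[]
    for v in rows:
        r=sat[v,lo:hi];th=(r.max()+r.min())/2;b=r>th
        idx=np.where(b[:-1]!=b[1:])[0]
        if len(idx)==0: continue
        i=idx[0] if first else idx[-1]
        out.append((lo+i+(th-r[i])/(r[i+1]-r[i]),v))
    out=np.array(out);p=np.polyfit(out[:,1],out[:,0],1);k=abs(np.polyval(p,out[:,1])-out[:,0])<1.5
    p=np.polyfit(out[k,1],out[k,0],1);v=np.array([rows[0],rows[-1]]);return np.c_[np.polyval(p,v),v],k.sum()
def axis_from(s,st,L,side,e,Rad=.05,zc=.068):
    """tube axis (point at zc) from one silhouette line; side +1: tube lies toward +n"""
    Rm,C=cam(s,st);A=ray(s,L,0,st);n=np.cross(A[0]-C,A[1]-C);n/=np.linalg.norm(n)
    ey=np.array([-e[1],e[0],0]);n*=np.sign(n@ey)*side
    # point P=C+... with n.(P-C)=Rad, z=zc, along ey from reference
    P0=np.array([*C[:2],zc]);t=(Rad-n@(P0-C))/(n@ey);return P0+t*ey,n
E
python3 - <<'E'
from w import *
import pickle
s,st=pickle.load(open('w1.pkl','rb'));
Lc=ray(s,[[179,118],[459,117],[445,265],[193,265]],.018,st);print('corners',Lc.round(4).tolist(),'c',Lc.mean(0).round(4))
L,k=edges(s,range(145,250),200,270);print('L',L,k)
print('line',ray(s,[[354,121],[351.3,262]],.018,st).round(4).tolist())
yaw=.1;e=np.array([np.cos(yaw),np.sin(yaw),0])
P,n=axis_from(s,st,L,1,e);print('axis',P,'n.e',n@e)
B=Lc.mean(0);bx=e[:2];by=np.array([-e[1],e[0]])
print('edgeangles',[np.arctan2(*(Lc[j]-Lc[i])[[1,0]]).round(3) for i,j in [(0,3),(1,2)]],[np.arctan2(*-(Lc[j]-Lc[i])[[0,1]]*[1,1]).round(3) for i,j in [(0,1),(3,2)]])
print('tube in board y',(P[:2]-B[:2])@by,'line',[(q[:2]-B[:2])@by for q in ray(s,[[354,121],[351.3,262]],.018,st)])
print('tube ends board x',[(q[:2]-B[:2])@bx for q in ray(s,[[280,136]],.118,st)],[(q[:2]-B[:2])@bx for q in ray(s,[[281,262]],.07,st)])
g=cv2.resize(s['pixels'][110:270,225:365],None,fx=4,fy=3.7,interpolation=cv2.INTER_CUBIC);cv2.imwrite('pics/w1c.png',g)
E
```

```text
corners [[0.4938, -0.2562, 0.018], [0.4558, 0.0996, 0.018], [0.6555, 0.1219, 0.018], [0.6925, -0.2368, 0.018]] c [ 0.5744 -0.0679  0.018 ]
L [[233.82925954 145.        ]
 [241.96451442 249.        ]] 105
line [[0.475, -0.0333, 0.018], [0.6646, -0.0122, 0.018]]
axis [ 0.5006767  -0.12440396  0.068     ] n.e -0.019125870077245838
edgeangles [np.float64(0.097), np.float64(0.111)] [np.float64(3.035), np.float64(3.039)]
tube in board y -0.04887734682873662 line [np.float64(0.044328974528782615), np.float64(0.046381087252876374)]
tube ends board x [np.float64(-0.07719593900670725)] [np.float64(0.07705646037401925)]
```

View pics/w1c.png

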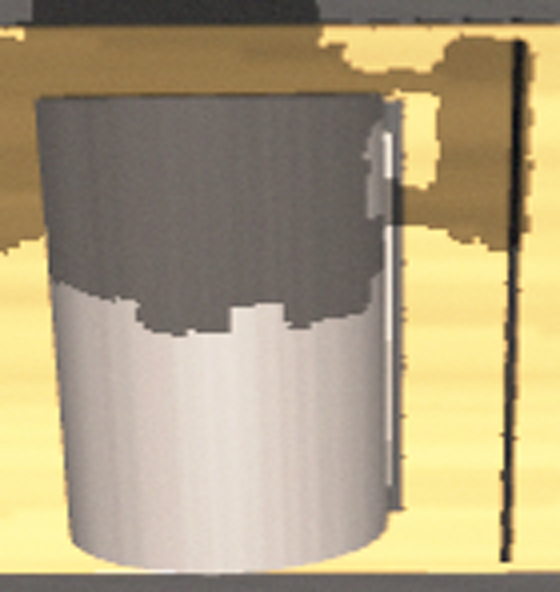

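The crop shows the tube's silhouette clean on the left. The strip's visible edge is at about column 325 of the full image, and the line is at about 351–354. In board y, the tube is at about −47 mm and the line at about +45 mm, both within the stated ranges, and the board yaw is 0.104. I'm moving in above the tube, slightly behind its crest.

carry_out([
  [0.5,2,-2],
  [0.5,4,-4],
  [0.5,7,-5.9],
  [0.5,10,-5.9],
  [0.5,13,-5.9],
  [0.5,16,-5.9],
  [0.5,18,-5.9],
  [0.5,19,-5.9],
  [0.5,19.6,-5.9],
  [0.5,20,-5.9],
], claw=[0,0,0,0,0,0,0,0,0,0], turn=[0,0,0,0,0,0,0,0,0,0])

```text
time: 2.65
eef_pos: [0.5831, -0.141, 0.1253]
eef_rot: [-1.58, 0.001, 0.092]
contact_force: [0.4, -0.2, 0.0]
grip_width: 0.0007
```

carry_out([
  [0,0.2,0],
  [0,0.35,0],
  [0,0.4,0],
  [0,0.4,0],
], claw=[0,0,0,0], turn=[0,0,0,0])

```text
time: 2.98
eef_pos: [0.5836, -0.1412, 0.1221]
eef_rot: [-1.58, -0.001, 0.092]
contact_force: [-0.5, 0.1, 0.0]
grip_width: 0.0006
```

```bash
cat > st.py <<'E'
from h import *
s=ctrl.get_state();B=np.array([.5744,-.0679]);c,q=np.cos(.104),np.sin(.104)
d=s['eef_pos'][:2]-B
print('t',round(s['time'],2),'board xy mm',(1e3*np.array([c*d[0]+q*d[1],-q*d[0]+c*d[1]])).round(1),'z',s['eef_pos'][2].round(4),s['eef_rot'].round(3),'F',s['contact_force'].round(1),'q',s['joint_pos'].round(2))
E
python3 st.py
```

```text
t 2.98 board xy mm [  1.6 -73.8] z 0.1221 [-1.58e+00 -1.00e-03  9.20e-02] F [-0.5  0.1  0. ] q [ 0.27  0.76 -0.2   1.72  0.23  0.67  1.6 ]
```

carry_out([
  [0,0,0.5],
  [0,0,0.8],
  [0,0,0.8],
], claw=[0,0,0], turn=[-0.01,-0.01,-0.01])

```text
time: 3.23
eef_pos: [0.5831, -0.1317, 0.1224]
eef_rot: [-1.58, -0.001, 0.103]
contact_force: [-0.2, 0.7, 0.3]
grip_width: 0.0004
```

```bash
python3 st.py
```

```text
t 3.23 board xy mm [  2.1 -64.4] z 0.1224 [-1.58e+00 -1.00e-03  1.03e-01] F [-0.2  0.7  0.3] q [ 0.25  0.76 -0.2   1.73  0.24  0.67  1.6 ]
```

carry_out([
  [0,0.1,0.15],
  [0,0.25,0.3],
  [0,0.35,0.3],
  [0,0.35,0.3],
], claw=[0,0,0,0], turn=[0,0,0,0])

```text
time: 3.57
eef_pos: [0.5826, -0.1286, 0.1185]
eef_rot: [-1.58, -0.001, 0.104]
contact_force: [-0.9, 0.1, 0.4]
grip_width: 0.0006
```

carry_out([
  [0,0.08,0],
  [0,0.12,0],
  [0,0.12,0],
], claw=[0,0,0], turn=[0,0,0])

```text
time: 3.82
eef_pos: [0.5825, -0.1288, 0.1171]
eef_rot: [-1.58, -0.001, 0.103]
contact_force: [-0.6, 0.4, -0.3]
grip_width: 0.0006
```

carry_out([
  [0,0.06,0],
  [0,0.08,0],
  [0,0.08,0],
], claw=[0,0,0], turn=[0,0,0])

```text
time: 4.07
eef_pos: [0.5825, -0.1288, 0.1163]
eef_rot: [-1.58, -0.0, 0.103]
contact_force: [-0.4, -0.3, 0.2]
grip_width: 0.0005
```

carry_out([
  [0,0.05,0],
  [0,0.06,0],
  [0,0.06,0],
], claw=[0,0,0], turn=[0,0,0])

```text
time: 4.32
eef_pos: [0.5824, -0.1289, 0.1156]
eef_rot: [-1.58, -0.0, 0.103]
contact_force: [-0.1, 0.0, 0.0]
grip_width: 0.0009
```

carry_out([
  [0,0.05,0],
  [0,0.07,0],
  [0,0.07,0],
], claw=[0,0,0], turn=[0,0,0])

```text
time: 4.57
eef_pos: [0.5824, -0.1289, 0.1149]
eef_rot: [-1.58, -0.0, 0.103]
contact_force: [-0.1, -0.1, 0.1]
grip_width: 0.0005
```

carry_out([
  [0,0.05,0],
  [0,0.07,0],
  [0,0.07,0],
], claw=[0,0,0], turn=[0,0,0])

```text
time: 4.82
eef_pos: [0.5824, -0.1289, 0.1141]
eef_rot: [-1.58, -0.0, 0.103]
contact_force: [-0.5, 0.1, -0.2]
grip_width: 0.0003
```

```bash
python3 st.py
```

```text
t 4.82 board xy mm [  1.6 -61.5] z 0.1141 [-1.58  -0.     0.103] F [-0.5  0.1 -0.2] q [ 0.25  0.77 -0.19  1.74  0.24  0.65  1.59]
```

```bash
python3 - <<'E'
from w import *
s=ctrl.snapshot('scene');p=s['pixels']
cv2.imwrite('pics/s2.png',cv2.resize(p[130:330,170:400],None,fx=3,fy=3,interpolation=cv2.INTER_CUBIC))
st=ctrl.get_state();print(proj(s,[st['eef_pos']]))
E
```

```text
[[245.25550029 242.89768329]]
```

View pics/s2.png

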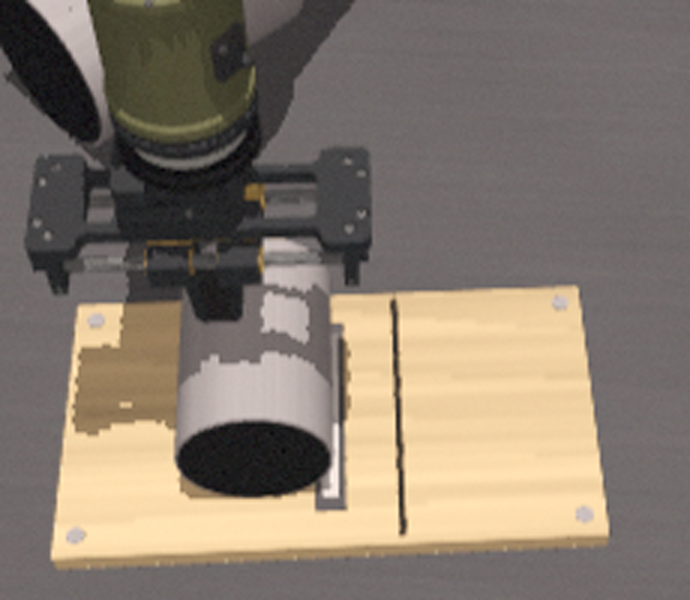

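The scene view shows the fingertip about 7 px, roughly 14 mm, above the projected TCP. The wrist picture gives the same offset, so the real tips are short of the TCP, and I'll go down in small steps until I feel contact.

carry_out([
  [0,0.07,0],
  [0,0.1,0],
  [0,0.1,0],
], claw=[0,0,0], turn=[0,0,0])

```text
time: 5.12
eef_pos: [0.5823, -0.1289, 0.113]
eef_rot: [-1.579, -0.0, 0.103]
contact_force: [-0.1, 1.3, 0.4]
grip_width: 0.0004
```

carry_out([
  [0,0.07,0],
  [0,0.1,0],
  [0,0.1,0],
], claw=[0,0,0], turn=[0,0,0])

```text
time: 5.37
eef_pos: [0.5822, -0.1288, 0.1119]
eef_rot: [-1.579, 0.0, 0.103]
contact_force: [0.7, 0.2, -0.5]
grip_width: 0.0001
```

carry_out([
  [0,0.07,0],
  [0,0.1,0],
  [0,0.1,0],
], claw=[0,0,0], turn=[0,0,0])

```text
time: 5.62
eef_pos: [0.5821, -0.1289, 0.1108]
eef_rot: [-1.579, 0.0, 0.103]
contact_force: [-0.4, 0.4, 0.1]
grip_width: 0.0005
```

carry_out([
  [0,0.07,0],
  [0,0.1,0],
  [0,0.1,0],
], claw=[0,0,0], turn=[0,0,0])

```text
time: 5.87
eef_pos: [0.5821, -0.1289, 0.1097]
eef_rot: [-1.579, 0.0, 0.103]
contact_force: [0.8, -0.4, -0.6]
grip_width: 0.0007
```

carry_out([
  [0,0.07,0],
  [0,0.1,0],
  [0,0.1,0],
], claw=[0,0,0], turn=[0,0,0])

```text
time: 6.12
eef_pos: [0.582, -0.1288, 0.1086]
eef_rot: [-1.579, 0.001, 0.103]
contact_force: [1.3, -0.3, 0.7]
grip_width: -0.0
```

carry_out([
  [0,0.07,0],
  [0,0.1,0],
  [0,0.1,0],
], claw=[0,0,0], turn=[0,0,0])

```text
time: 6.37
eef_pos: [0.582, -0.1288, 0.1075]
eef_rot: [-1.579, 0.001, 0.103]
contact_force: [-0.4, 0.3, 0.4]
grip_width: 0.0007
```

```bash
python3 - <<'E'
from w import *
import pickle
st=ctrl.get_state();w=ctrl.snapshot('wrist');p=w['pixels'];pickle.dump((w,st),open('w3.pkl','wb'))
print(proj(w,[st['eef_pos']],st),w['cy'])
s=ctrl.snapshot('scene');print(proj(s,[st['eef_pos']]))
a=cv2.resize(p[180:380,200:440],(384,320));b=cv2.resize(s['pixels'][180:310,200:356],(384,320))
cv2.imwrite('pics/s3.png',np.hstack([a,b]))
E
python3 st.py
```

```text
[[317.43994042 278.94903304]] 242.57375368586847
[[245.67840006 244.6941823 ]]
t 6.47 board xy mm [  1.2 -61.4] z 0.1076 [-1.579e+00  1.000e-03  1.030e-01] F [ 0.3 -0.  -0.1] q [ 0.25  0.78 -0.19  1.74  0.24  0.64  1.59]
```

View pics/s3.png

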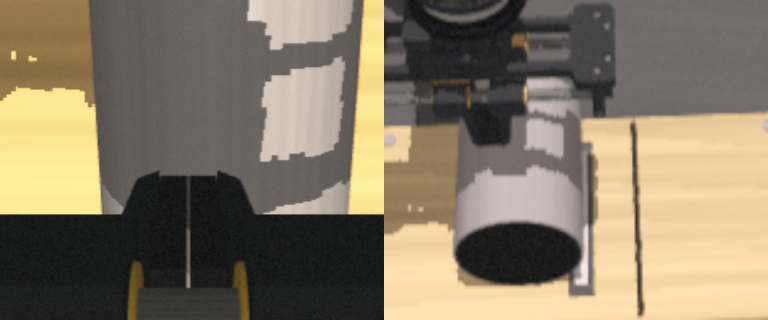

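The tips are still clear of the tube in both views, well above the nominal TCP, so I'm continuing down in 1 mm steps.

carry_out([
  [0,0.07,0],
  [0,0.1,0],
  [0,0.1,0],
], claw=[0,0,0], turn=[0,0,0])

```text
time: 6.72
eef_pos: [0.5819, -0.1289, 0.1065]
eef_rot: [-1.579, 0.001, 0.103]
contact_force: [-0.0, 0.5, -0.3]
grip_width: 0.0006
```

carry_out([
  [0,0.07,0],
  [0,0.1,0],
  [0,0.1,0],
], claw=[0,0,0], turn=[0,0,0])

```text
time: 6.97
eef_pos: [0.5818, -0.1289, 0.1054]
eef_rot: [-1.579, 0.001, 0.103]
contact_force: [-0.2, 0.5, -0.3]
grip_width: 0.0005
```

carry_out([
  [0,0.07,0],
  [0,0.1,0],
  [0,0.1,0],
], claw=[0,0,0], turn=[0,0,0])

```text
time: 7.22
eef_pos: [0.5818, -0.1289, 0.1043]
eef_rot: [-1.579, 0.001, 0.103]
contact_force: [-0.1, 0.7, 0.1]
grip_width: 0.0003
```

carry_out([
  [0,0.07,0],
  [0,0.1,0],
  [0,0.1,0],
], claw=[0,0,0], turn=[0,0,0])

```text
time: 7.47
eef_pos: [0.5817, -0.1288, 0.1032]
eef_rot: [-1.579, 0.001, 0.103]
contact_force: [0.6, 0.3, -0.3]
grip_width: 0.0006
```

carry_out([
  [0,0.07,0],
  [0,0.1,0],
  [0,0.1,0],
], claw=[0,0,0], turn=[0,0,0])

```text
time: 7.72
eef_pos: [0.5816, -0.1289, 0.1021]
eef_rot: [-1.579, 0.002, 0.103]
contact_force: [1.0, 0.5, -0.0]
grip_width: 0.0009
```

carry_out([
  [0,0.07,0],
  [0,0.1,0],
  [0,0.1,0],
], claw=[0,0,0], turn=[0,0,0])

```text
time: 7.97
eef_pos: [0.5816, -0.1289, 0.101]
eef_rot: [-1.579, 0.002, 0.103]
contact_force: [0.6, 0.5, 0.6]
grip_width: 0.0002
```

carry_out([
  [0,0.07,0],
  [0,0.12,0],
  [0,0.12,0],
], claw=[0,0,0], turn=[0,0,0])

```text
time: 8.22
eef_pos: [0.5815, -0.1289, 0.0997]
eef_rot: [-1.579, 0.002, 0.103]
contact_force: [-0.2, -0.5, 0.1]
grip_width: 0.0007
```

carry_out([
  [0,0.07,0],
  [0,0.12,0],
  [0,0.12,0],
], claw=[0,0,0], turn=[0,0,0])

```text
time: 8.47
eef_pos: [0.5814, -0.1289, 0.0984]
eef_rot: [-1.579, 0.002, 0.103]
contact_force: [-0.5, 0.5, -0.2]
grip_width: -0.0
```

carry_out([
  [0,0.07,0],
  [0,0.12,0],
  [0,0.12,0],
], claw=[0,0,0], turn=[0,0,0])

```text
time: 8.72
eef_pos: [0.5813, -0.1289, 0.097]
eef_rot: [-1.579, 0.002, 0.103]
contact_force: [-0.5, 0.4, -0.2]
grip_width: 0.0004
```

carry_out([
  [0,0.07,0],
  [0,0.12,0],
  [0,0.12,0],
], claw=[0,0,0], turn=[0,0,0])

```text
time: 8.97
eef_pos: [0.5812, -0.1289, 0.0957]
eef_rot: [-1.579, 0.003, 0.103]
contact_force: [-0.7, 0.0, -1.0]
grip_width: 0.0008
```

carry_out([
  [0,0.07,0],
  [0,0.12,0],
  [0,0.12,0],
], claw=[0,0,0], turn=[0,0,0])

```text
time: 9.22
eef_pos: [0.5811, -0.1289, 0.0944]
eef_rot: [-1.579, 0.003, 0.103]
contact_force: [1.0, -0.0, 0.8]
grip_width: 0.0004
```

carry_out([
  [0,0.07,0],
  [0,0.12,0],
  [0,0.12,0],
], claw=[0,0,0], turn=[0,0,0])

```text
time: 9.47
eef_pos: [0.581, -0.1289, 0.093]
eef_rot: [-1.579, 0.003, 0.103]
contact_force: [-0.1, 0.2, -0.2]
grip_width: 0.0006
```

```bash
python3 - <<'E'
from w import *
import pickle
st=ctrl.get_state();w=ctrl.snapshot('wrist');p=w['pixels']
s=ctrl.snapshot('scene')
a=cv2.resize(p[180:340,220:412],(384,320));b=cv2.resize(s['pixels'][190:290,200:320],(384,320))
cv2.imwrite('pics/s4.png',np.hstack([a,b]))
E
python3 st.py
```

```text
t 9.57 board xy mm [  0.4 -61.4] z 0.0932 [-1.579  0.003  0.103] F [0.2 0.1 0.1] q [ 0.24  0.8  -0.19  1.75  0.25  0.61  1.58]
```

View pics/s4.png

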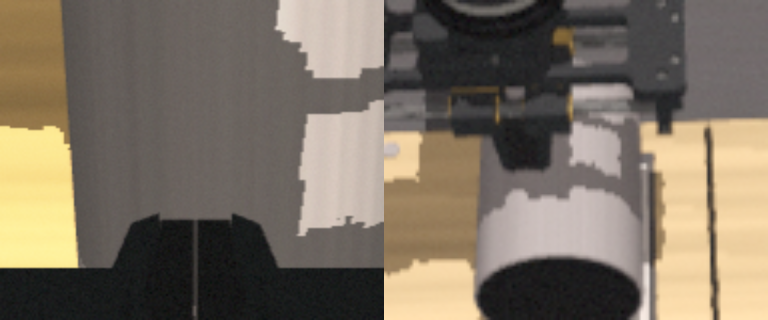

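Both views show the tip still above the tube, with the same offset of about 36 mm from the TCP if the finger is 18 mm wide. That puts contact at TCP z≈0.081.

carry_out([
  [0,0.1,0],
  [0,0.2,0],
  [0,0.2,0],
], claw=[0,0,0], turn=[0,0,0])

```text
time: 9.82
eef_pos: [0.5809, -0.1289, 0.0909]
eef_rot: [-1.579, 0.003, 0.103]
contact_force: [-0.2, -0.6, -0.4]
grip_width: 0.0005
```

carry_out([
  [0,0.1,0],
  [0,0.2,0],
  [0,0.2,0],
], claw=[0,0,0], turn=[0,0,0])

```text
time: 10.07
eef_pos: [0.5808, -0.1289, 0.0887]
eef_rot: [-1.579, 0.004, 0.103]
contact_force: [0.8, -0.5, 0.7]
grip_width: 0.0004
```

carry_out([
  [0,0.07,0],
  [0,0.12,0],
  [0,0.12,0],
], claw=[0,0,0], turn=[0,0,0])

```text
time: 10.32
eef_pos: [0.5807, -0.1289, 0.0874]
eef_rot: [-1.579, 0.004, 0.104]
contact_force: [0.3, 0.4, -1.2]
grip_width: 0.0005
```

carry_out([
  [0,0.07,0],
  [0,0.12,0],
  [0,0.12,0],
], claw=[0,0,0], turn=[0,0,0])

```text
time: 10.57
eef_pos: [0.5806, -0.1289, 0.086]
eef_rot: [-1.579, 0.004, 0.103]
contact_force: [-0.8, 0.3, 1.2]
grip_width: 0.0002
```

carry_out([
  [0,0.05,0],
  [0,0.1,0],
  [0,0.1,0],
], claw=[0,0,0], turn=[0,0,0])

```text
time: 10.82
eef_pos: [0.5807, -0.1291, 0.0854]
eef_rot: [-1.579, 0.004, 0.103]
contact_force: [-0.9, -0.9, 3.1]
grip_width: 0.0003
```

carry_out([
  [0,0.05,0],
  [0,0.1,0],
  [0,0.1,0],
], claw=[0,0,0], turn=[0,0,0])

```text
time: 11.07
eef_pos: [0.5809, -0.1297, 0.0853]
eef_rot: [-1.58, 0.003, 0.103]
contact_force: [-2.3, -0.9, 7.7]
grip_width: 0.0002
```

Contact is felt at TCP z≈0.0855, with a stiffness of about 8 N/mm. I'll start a light roll.

carry_out([
  [0,0.1,0.2],
  [0,0.1,0.5],
  [0,0.1,0.8],
  [0,0.1,1.1],
  [0,0.1,1.4],
  [0,0.1,1.6],
  [0,0.1,1.6],
], claw=[0,0,0,0,0,0,0], turn=[0,0,0,0,0,0,0])

```text
time: 11.65
eef_pos: [0.579, -0.1135, 0.0856]
eef_rot: [-1.58, 0.003, 0.103]
contact_force: [-3.9, 0.8, 14.5]
grip_width: 0.0001
```

```bash
cat > tb.py <<'E'
from w import *
import pickle,sys
# tube vs line from the top and scene views: silhouettes in board frame
B=np.array([.5744,-.0679]);e=np.array([np.cos(.104),np.sin(.104),0]);by=np.array([-e[1],e[0]]);bx=e[:2]
def W(u,v,z): return [*(B+u*bx+v*by),z]
s=ctrl.snapshot('scene');h=cv2.cvtColor(s['pixels'],cv2.COLOR_BGR2HSV)
a=cv2.inRange(h,(0,0,0),(180,255,75))
# black front end cap: ellipse with centre at board x=+70, z=68
best=None
n,l,stt,c=cv2.connectedComponentsWithStats(a)
for i in range(1,n):
    P=ray(s,[c[i]],.068)[0];d=P[:2]-B;u,v=d@bx,d@by
    if stt[i,4]>500 and abs(u-.07)<.03 and abs(v)<.12: 
        cs=max(cv2.findContours((l==i).astype(np.uint8),cv2.RETR_EXTERNAL,cv2.CHAIN_APPROX_NONE)[0],key=cv2.contourArea)
        el=cv2.fitEllipse(cs);P=ray(s,[el[0]],.068)[0];d=P[:2]-B
        print('cap centre px',np.round(el[0],1),'axes',np.round(el[1],1),'board x,y mm',(1e3*np.array([d@bx,d@by])).round(1))
E
python3 tb.py; python3 st.py
python3 - <<'E'
E
```

```text
cap centre px [258.4 282.4] axes [23.9 50.5] board x,y mm [ 61.5 -39.6]
t 11.7 board xy mm [ -0.2 -46.1] z 0.0856 [-1.581  0.003  0.103] F [-4.1 -0.4 13.6] q [ 0.21  0.81 -0.18  1.77  0.25  0.58  1.55]
```

carry_out([
  [0,0.05,0.3],
  [0,0.05,0.6],
  [0,0.05,0.9],
  [0,0.05,1.2],
  [0,0.05,1.5],
  [0,0.05,1.8],
  [0,0.05,2.0],
  [0,0.05,2.0],
], claw=[0,0,0,0,0,0,0,0], turn=[0,0,0,0,0,0,0,0])

```text
time: 12.37
eef_pos: [0.5767, -0.0932, 0.0856]
eef_rot: [-1.58, 0.003, 0.104]
contact_force: [-2.8, -0.2, 9.4]
grip_width: 0.0003
```

```bash
python3 tb.py; python3 st.py; python3 - <<'E'
from h import *
import pickle
from unittest import mock
s=pickle.load(open('scene0.pkl','rb'))
import bench
with mock.patch.object(type(bench.ctrl),'snapshot',lambda self,n:s,create=True): exec(open('tb.py').read())
E
```

```text
cap centre px [263.7 282.1] axes [24.1 49.9] board x,y mm [ 61.2 -29.8]
t 12.42 board xy mm [ -0.3 -25.7] z 0.0856 [-1.581  0.003  0.104] F [-2.4 -0.6  8.7] q [ 0.17  0.8  -0.17  1.79  0.25  0.57  1.52]
cap centre px [254.3 282.7] axes [24.  50.9] board x,y mm [ 61.7 -47.4]
```

Rolling is clean: the tube went from −47.4 to −29.8 mm for 36 mm of finger travel. I'll go a little further, then lift off and re-place the fingers behind the crest.

carry_out([
  [0,0.05,0.3],
  [0,0.05,0.6],
  [0,0.05,0.9],
  [0,0.04,1.1],
  [0,0.03,1.1],
  [0,0.03,1.1],
], claw=[0,0,0,0,0,0], turn=[0,0,0,0,0,0])

```text
time: 12.92
eef_pos: [0.5754, -0.0823, 0.0855]
eef_rot: [-1.581, 0.004, 0.104]
contact_force: [-2.3, -0.1, 6.7]
grip_width: 0.0006
```

carry_out([
  [0,-0.2,0],
  [0,-0.6,0],
  [0,-0.8,0],
  [0,-0.8,0],
], claw=[0,0,0,0], turn=[0,0,0,0])

```text
time: 13.25
eef_pos: [0.5759, -0.082, 0.0938]
eef_rot: [-1.581, 0.003, 0.104]
contact_force: [-0.1, -1.4, 0.3]
grip_width: 0.0002
```

```bash
python3 tb.py; python3 st.py;python3 tb.py
```

```text
cap centre px [266.1 282.1] axes [24.2 50.2] board x,y mm [ 61.3 -25.1]
t 13.3 board xy mm [ -0.2 -14.3] z 0.0936 [-1.581  0.003  0.104] F [-0.4 -0.2 -0.3] q [ 0.15  0.79 -0.17  1.8   0.24  0.58  1.51]
cap centre px [266.2 282.1] axes [24.3 50.2] board x,y mm [ 61.4 -25. ]
```

carry_out([
  [0,0,-0.9],
  [0,0,-1.8],
  [0,0,-2.6],
  [0,0,-2.6],
  [0,0.3,-2.6],
  [0,0.55,-2.6],
  [0,0.7,-2.6],
  [0,0.7,-2.6],
], claw=[0,0,0,0,0,0,0,0], turn=[0,0,0,0,0,0,0,0])

```text
time: 14.02
eef_pos: [0.5778, -0.1074, 0.0862]
eef_rot: [-1.58, 0.004, 0.105]
contact_force: [0.5, 0.1, -0.1]
grip_width: 0.0004
```

carry_out([
  [0,0.1,0],
  [0,0.14,0],
  [0,0.14,0],
], claw=[0,0,0], turn=[0,0,0])

```text
time: 14.27
eef_pos: [0.5781, -0.1074, 0.0854]
eef_rot: [-1.58, 0.004, 0.105]
contact_force: [-0.0, -0.4, 4.1]
grip_width: 0.0003
```

```bash
python3 tb.py; python3 st.py
```

```text
cap centre px [266.1 282. ] axes [24.2 50. ] board x,y mm [ 61.3 -25.2]
t 14.32 board xy mm [ -0.4 -39.6] z 0.0853 [-1.58   0.004  0.105] F [-1.2 -0.6  4.9] q [ 0.2   0.81 -0.17  1.78  0.25  0.58  1.54]
```

carry_out([
  [0,0.06,0.2],
  [0,0.06,0.4],
  [0,0.06,0.6],
  [0,0.06,0.8],
  [0,0.06,0.8],
], claw=[0,0,0,0,0], turn=[0,0,0,0,0])

```text
time: 14.73
eef_pos: [0.5775, -0.1004, 0.0861]
eef_rot: [-1.582, 0.003, 0.105]
contact_force: [-1.7, -3.6, 10.8]
grip_width: 0.0005
```

```bash
python3 tb.py; python3 st.py
```

```text
cap centre px [268. 282.] axes [24.2 50. ] board x,y mm [ 61.3 -21.6]
t 14.78 board xy mm [ -0.3 -32.8] z 0.086 [-1.583  0.003  0.105] F [-2.8 -2.2 10.7] q [ 0.18  0.8  -0.17  1.79  0.25  0.57  1.53]
```

carry_out([
  [0,0.06,0.3],
  [0,0.05,0.5],
  [0,0.04,0.7],
  [0,0.04,0.7],
], claw=[0,0,0,0], turn=[0,0,0,0])

```text
time: 15.12
eef_pos: [0.5769, -0.0943, 0.087]
eef_rot: [-1.584, 0.002, 0.104]
contact_force: [-3.9, -2.1, 12.2]
grip_width: 0.0006
```

```bash
python3 tb.py; python3 st.py
```

```text
cap centre px [269.5 281.7] axes [24.  49.9] board x,y mm [ 60.8 -18.8]
t 15.17 board xy mm [ -0.3 -26.7] z 0.087 [-1.584  0.002  0.104] F [-3.1 -1.6 12.7] q [ 0.17  0.8  -0.17  1.79  0.25  0.57  1.52]
```

carry_out([
  [0,0.06,0.3],
  [0,0.05,0.5],
  [0,0.04,0.7],
  [0,0.04,0.7],
], claw=[0,0,0,0], turn=[0,0,0,0])

```text
time: 15.5
eef_pos: [0.5761, -0.0877, 0.0877]
eef_rot: [-1.585, 0.002, 0.105]
contact_force: [-3.5, -1.9, 10.2]
grip_width: 0.0003
```

carry_out([
  [0,0.06,0.3],
  [0,0.05,0.5],
  [0,0.04,0.7],
  [0,0.04,0.7],
], claw=[0,0,0,0], turn=[0,0,0,0])

```text
time: 15.83
eef_pos: [0.5753, -0.0804, 0.0881]
eef_rot: [-1.586, 0.002, 0.105]
contact_force: [-2.7, -1.1, 9.8]
grip_width: 0.0002
```

```bash
python3 tb.py; python3 st.py
```

```text
cap centre px [273.3 281.1] axes [24.2 50.1] board x,y mm [ 59.8 -11.7]
t 15.88 board xy mm [ -0.5 -12.8] z 0.0881 [-1.586  0.002  0.105] F [-1.9 -0.5  8.6] q [ 0.14  0.79 -0.16  1.8   0.24  0.56  1.5 ]
```

carry_out([
  [0,0.05,0.3],
  [0,0.05,0.6],
  [0,0.05,0.9],
  [0,0.05,1.1],
  [0,0.05,1.2],
  [0,0.05,1.2],
], claw=[0,0,0,0,0,0], turn=[0,0,0,0,0,0])

```text
time: 16.38
eef_pos: [0.5739, -0.0682, 0.0883]
eef_rot: [-1.586, 0.002, 0.106]
contact_force: [-2.1, -0.4, 8.3]
grip_width: 0.0004
```

```bash
python3 tb.py; python3 st.py
```

```text
cap centre px [276.3 280.9] axes [24.2 50. ] board x,y mm [59.7 -5.9]
t 16.43 board xy mm [-0.6 -0.5] z 0.0883 [-1.586  0.002  0.105] F [-2.5 -0.5  9.4] q [ 0.12  0.79 -0.16  1.81  0.24  0.56  1.48]
```

carry_out([
  [0,0.07,0.1],
  [0,0.1,0.2],
  [0,0.1,0.2],
  [0,0.1,0.2],
], claw=[0,0,0,0], turn=[0,0,0,0])

```text
time: 16.77
eef_pos: [0.5736, -0.0663, 0.0882]
eef_rot: [-1.587, 0.002, 0.106]
contact_force: [-2.4, -0.2, 9.2]
grip_width: -0.0001
```

carry_out([
  [0,0.1,0.1],
  [0,0.12,0.2],
  [0,0.12,0.2],
  [0,0.12,0.2],
], claw=[0,0,0,0], turn=[0,0,0,0])

```text
time: 17.1
eef_pos: [0.5734, -0.0642, 0.0882]
eef_rot: [-1.587, 0.001, 0.106]
contact_force: [-2.7, -0.4, 10.5]
grip_width: 0.0004
```

carry_out([
  [0,0.13,0],
  [0,0.16,0.1],
  [0,0.16,0.1],
  [0,0.16,0.1],
], claw=[0,0,0,0], turn=[0,0,0,0])

```text
time: 17.43
eef_pos: [0.5734, -0.0632, 0.0881]
eef_rot: [-1.588, 0.001, 0.106]
contact_force: [-3.9, -0.2, 13.5]
grip_width: 0.0005
```

carry_out([
  [0,0.15,0],
  [0,0.18,0.1],
  [0,0.18,0.1],
  [0,0.18,0.1],
], claw=[0,0,0,0], turn=[0,0,0,0])

```text
time: 17.77
eef_pos: [0.5734, -0.0622, 0.088]
eef_rot: [-1.589, -0.0, 0.106]
contact_force: [-3.5, -0.4, 14.1]
grip_width: 0.0005
```

carry_out([
  [0,0.19,0],
  [0,0.21,0.05],
  [0,0.21,0.05],
  [0,0.21,0.05],
], claw=[0,0,0,0], turn=[0,0,0,0])

```text
time: 18.1
eef_pos: [0.5734, -0.0618, 0.0877]
eef_rot: [-1.589, -0.001, 0.106]
contact_force: [-3.0, -0.5, 16.7]
grip_width: 0.0004
```

carry_out([
  [0,0.21,0],
  [0,0.23,0.05],
  [0,0.23,0.05],
  [0,0.23,0.05],
], claw=[0,0,0,0], turn=[0,0,0,0])

```text
time: 18.43
eef_pos: [0.5734, -0.0614, 0.0872]
eef_rot: [-1.59, -0.002, 0.106]
contact_force: [-4.5, -0.3, 17.4]
grip_width: 0.0006
```

```bash
python3 tb.py; python3 st.py
```

```text
cap centre px [280.2 282.2] axes [26.4 53.3] board x,y mm [62.8  1.5]
t 18.48 board xy mm [-0.3  6.6] z 0.0872 [-1.59  -0.002  0.106] F [-4.1 -1.2 16.5] q [ 0.1   0.79 -0.15  1.82  0.24  0.55  1.46]
```

The strip has started to move, at about 17 N. I'll keep pressing at that level until it bottoms out.

carry_out([
  [0,0.23,0],
  [0,0.25,0],
  [0,0.26,0],
  [0,0.26,0],
  [0,0.26,0],
  [0,0.26,0],
], claw=[0,0,0,0,0,0], turn=[0,0,0,0,0,0])

```text
time: 18.98
eef_pos: [0.5734, -0.0616, 0.0865]
eef_rot: [-1.591, -0.002, 0.106]
contact_force: [-3.9, -0.7, 16.9]
grip_width: 0.0003
```

carry_out([
  [0,0.23,0],
  [0,0.24,0],
  [0,0.25,0],
  [0,0.25,0],
  [0,0.25,0],
  [0,0.25,0],
], claw=[0,0,0,0,0,0], turn=[0,0,0,0,0,0])

```text
time: 19.48
eef_pos: [0.5735, -0.0617, 0.0858]
eef_rot: [-1.592, -0.003, 0.106]
contact_force: [-4.6, -0.5, 16.1]
grip_width: 0.0003
```

```bash
python3 tb.py; python3 st.py
```

```text
cap centre px [278.2 281.6] axes [24.  49.9] board x,y mm [61.3 -2.3]
t 19.53 board xy mm [-0.3  6.3] z 0.0858 [-1.592 -0.003  0.106] F [-4.7 -0.1 15.4] q [ 0.1   0.79 -0.15  1.82  0.25  0.54  1.46]
```

carry_out([
  [0,0.23,0],
  [0,0.24,0],
  [0,0.25,0],
  [0,0.25,0],
  [0,0.25,0],
  [0,0.25,0],
], claw=[0,0,0,0,0,0], turn=[0,0,0,0,0,0])

```text
time: 20.03
eef_pos: [0.5734, -0.0619, 0.0854]
eef_rot: [-1.593, -0.003, 0.106]
contact_force: [-4.8, 0.1, 17.9]
grip_width: 0.0002
```

carry_out([
  [0,0.2,0],
  [0,0.22,0],
  [0,0.23,0],
  [0,0.23,0],
  [0,0.23,0],
  [0,0.23,0],
], claw=[0,0,0,0,0,0], turn=[0,0,0,0,0,0])

```text
time: 20.53
eef_pos: [0.5734, -0.0621, 0.0854]
eef_rot: [-1.594, -0.004, 0.105]
contact_force: [-5.5, 0.7, 20.2]
grip_width: 0.0003
```

```bash
python3 tb.py; python3 st.py
```

```text
cap centre px [278.1 281.7] axes [24. 50.] board x,y mm [61.4 -2.6]
t 20.58 board xy mm [-0.4  5.9] z 0.0854 [-1.594 -0.004  0.106] F [-5.8  0.7 19.3] q [ 0.1   0.79 -0.14  1.83  0.25  0.54  1.46]
```

It bottomed out at z 0.0854, the same as the bare-board contact height, and the force rose to 20 N. I'll lift and re-place the fingers.

carry_out([
  [0,-0.1,0],
  [0,-0.5,0],
  [0,-0.8,0],
  [0,-0.8,0],
], claw=[0,0,0,0], turn=[0,0,0,0])

```text
time: 20.92
eef_pos: [0.5738, -0.0617, 0.0937]
eef_rot: [-1.594, -0.005, 0.106]
contact_force: [0.6, 0.5, 0.0]
grip_width: 0.0007
```

carry_out([
  [0,0,-0.8],
  [0,0,-1.6],
  [0,0,-2.3],
  [0,0,-2.3],
  [0,0.3,-2.3],
  [0,0.5,-2.3],
  [0,0.6,-2.3],
  [0,0.6,-2.3],
], claw=[0,0,0,0,0,0,0,0], turn=[0,0,0,0,0,0,0,0])

```text
time: 21.58
eef_pos: [0.5759, -0.0842, 0.0878]
eef_rot: [-1.593, -0.004, 0.106]
contact_force: [0.8, -0.1, 0.0]
grip_width: 0.0
```

```bash
python3 tb.py; python3 st.py
```

```text
cap centre px [278.1 281.4] axes [24.4 49.7] board x,y mm [60.9 -2.5]
t 21.63 board xy mm [ -0.1 -16.4] z 0.088 [-1.594 -0.005  0.106] F [ 0.7  0.8 -0.2] q [ 0.14  0.79 -0.15  1.81  0.25  0.55  1.5 ]
```

carry_out([
  [0,0.15,0],
  [0,0.25,0],
  [0,0.32,0],
  [0,0.32,0],
], claw=[0,0,0,0], turn=[0,0,0,0])

```text
time: 21.97
eef_pos: [0.5765, -0.0845, 0.0856]
eef_rot: [-1.594, -0.006, 0.106]
contact_force: [-1.5, -0.5, 6.6]
grip_width: 0.0007
```

carry_out([
  [0,0.1,0.1],
  [0,0.12,0.4],
  [0,0.12,0.6],
  [0,0.12,0.6],
], claw=[0,0,0,0], turn=[0,0,0,0])

```text
time: 22.3
eef_pos: [0.5759, -0.0785, 0.0858]
eef_rot: [-1.595, -0.006, 0.107]
contact_force: [-2.9, -0.6, 12.0]
grip_width: 0.0005
```

```bash
python3 tb.py; python3 st.py
```

```text
cap centre px [281.3 282.6] axes [26.  52.6] board x,y mm [63.7  3.6]
t 22.35 board xy mm [  0.4 -10.9] z 0.0858 [-1.595 -0.006  0.107] F [-2.9 -0.4 11.2] q [ 0.13  0.79 -0.15  1.82  0.25  0.54  1.49]
```

carry_out([
  [0,0.14,0.2],
  [0,0.17,0.4],
  [0,0.17,0.7],
  [0,0.17,1.0],
  [0,0.17,1.2],
  [0,0.17,1.3],
  [0,0.17,1.3],
], claw=[0,0,0,0,0,0,0], turn=[0,0,0,0,0,0,0])

```text
time: 22.93
eef_pos: [0.5743, -0.0657, 0.0856]
eef_rot: [-1.596, -0.006, 0.107]
contact_force: [-4.4, 0.1, 16.6]
grip_width: 0.0002
```

carry_out([
  [0,0.08,0.3],
  [0,0.06,0.7],
  [0,0.06,1.1],
  [0,0.06,1.5],
  [0,0.06,1.9],
  [0,0.06,2.3],
  [0,0.06,2.7],
  [0,0.06,3.0],
  [0,0.06,3.0],
], claw=[0,0,0,0,0,0,0,0,0], turn=[0,0,0,0,0,0,0,0,0])

```text
time: 23.68
eef_pos: [0.5709, -0.0346, 0.0852]
eef_rot: [-1.595, -0.006, 0.108]
contact_force: [-2.9, 0.5, 11.6]
grip_width: 0.0008
```

```bash
python3 tb.py; python3 st.py
```

```text
cap centre px [291.8 281.7] axes [26.8 49.2] board x,y mm [62.7 23.3]
t 23.73 board xy mm [ 0.  33.2] z 0.0852 [-1.596 -0.006  0.108] F [-2.5 -0.4 10.4] q [ 0.04  0.79 -0.13  1.84  0.24  0.52  1.42]
```

carry_out([
  [0,-0.1,0],
  [0,-0.5,0],
  [0,-0.8,0],
  [0,-0.8,0],
], claw=[0,0,0,0], turn=[0,0,0,0])

```text
time: 24.07
eef_pos: [0.5714, -0.0347, 0.0936]
eef_rot: [-1.596, -0.007, 0.108]
contact_force: [0.2, 0.1, 0.0]
grip_width: 0.0001
```

carry_out([
  [0,0,-0.8],
  [0,0,-1.6],
  [0,0,-2.2],
  [0,0,-2.2],
  [0,0.3,-2.2],
  [0,0.5,-2.2],
  [0,0.6,-2.2],
  [0,0.6,-2.2],
], claw=[0,0,0,0,0,0,0,0], turn=[0,0,0,0,0,0,0,0])

```text
time: 24.73
eef_pos: [0.5735, -0.0561, 0.0877]
eef_rot: [-1.595, -0.007, 0.109]
contact_force: [0.0, -0.3, 0.3]
grip_width: 0.0002
```

```bash
python3 tb.py; python3 st.py
```

```text
cap centre px [291.6 281.7] axes [26.7 49.1] board x,y mm [62.7 23. ]
t 24.78 board xy mm [ 0.4 11.8] z 0.0879 [-1.595 -0.007  0.109] F [ 0.   0.2 -0.9] q [ 0.09  0.79 -0.14  1.83  0.25  0.54  1.45]
```

carry_out([
  [0,0.15,0],
  [0,0.25,0],
  [0,0.3,0],
  [0,0.3,0],
], claw=[0,0,0,0], turn=[0,0,0,0])

```text
time: 25.12
eef_pos: [0.5739, -0.0563, 0.0858]
eef_rot: [-1.596, -0.008, 0.109]
contact_force: [-0.3, -0.6, 6.8]
grip_width: 0.0005
```

carry_out([
  [0,0.08,0.2],
  [0,0.08,0.6],
  [0,0.08,1.0],
  [0,0.08,1.4],
  [0,0.08,1.8],
  [0,0.08,2.2],
  [0,0.08,2.6],
  [0,0.08,2.9],
  [0,0.08,3.0],
  [0,0.08,3.0],
], claw=[0,0,0,0,0,0,0,0,0,0], turn=[0,0,0,0,0,0,0,0,0,0])

```text
time: 25.95
eef_pos: [0.5705, -0.0261, 0.0854]
eef_rot: [-1.596, -0.008, 0.109]
contact_force: [-3.2, -0.2, 11.1]
grip_width: 0.0005
```

```bash
python3 tb.py; python3 st.py
```

```text
cap centre px [298.5 281.6] axes [27.3 48.9] board x,y mm [62.9 36.1]
t 26.0 board xy mm [ 0.4 41.7] z 0.0855 [-1.596 -0.008  0.109] F [-3.   0.1 11.1] q [ 0.03  0.78 -0.13  1.85  0.24  0.52  1.41]
```

carry_out([
  [0,0.07,0.3],
  [0,0.06,0.7],
  [0,0.06,1.1],
  [0,0.05,1.3],
  [0,0.04,1.3],
  [0,0.03,1.3],
], claw=[0,0,0,0,0,0], turn=[0,0,0,0,0,0])

```text
time: 26.5
eef_pos: [0.5689, -0.0128, 0.0852]
eef_rot: [-1.596, -0.008, 0.11]
contact_force: [-1.3, 0.4, 4.7]
grip_width: 0.0004
```

carry_out([
  [0,-0.1,0],
  [0,-0.5,0],
  [0,-1.5,0],
  [0,-4,0],
  [0,-7,0],
  [-2,-11,0],
  [-4,-14,0],
  [-6,-18,0],
  [-6,-21,0],
  [-6,-21,0],
], claw=[0,0,0,0,0,0,0,0,0,0], turn=[0,0,0,0,0,0,0,0,0,0])

```text
time: 27.33
eef_pos: [0.5098, -0.0139, 0.3016]
eef_rot: [-1.597, -0.02, 0.11]
contact_force: [1.0, 0.2, 0.2]
grip_width: 0.0002
```

```bash
python3 st.py; python3 - <<'E'
from w import *
import pickle
st=ctrl.get_state();w=ctrl.snapshot('wrist');pickle.dump((w,st),open('w5.pkl','wb'));t=ctrl.snapshot('top');pickle.dump(t,open('top5.pkl','wb'))
cv2.imwrite('pics/w5.png',w['pixels'])
E
```

```text
t 27.33 board xy mm [-58.7  60.4] z 0.3016 [-1.597 -0.02   0.11 ] F [1.  0.2 0.2] q [ 0.06  0.41 -0.21  1.79  0.13  0.93  1.47]
```

View pics/w5.png

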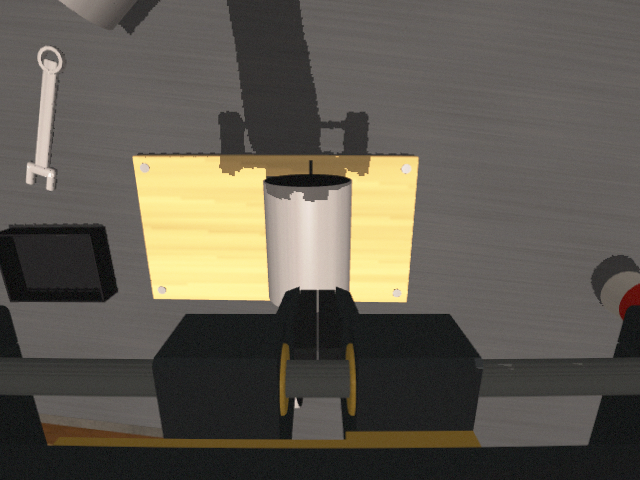

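The wrist view shows the tube with edges at columns ≈265 and ≈351, the line visible at (311,160–173) behind it, and the bystanders still in place. Next I'll compute the axis against the line.

```bash
cat > fin.py <<'E'
from w import *
import pickle,sys
s,st=pickle.load(open(sys.argv[1],'rb'));r0,r1,l0,l1,q0,q1,v0,v1=map(int,sys.argv[2:])
e=np.array([np.cos(.104),np.sin(.104),0]);by=np.array([-e[1],e[0],0])
L,k=edges(s,range(r0,r1),l0,l1);Rr,k2=edges(s,range(r0,r1),q0,q1)
(P,n),(Q,m)=axis_from(s,st,L,1,e),axis_from(s,st,Rr,-1,e)
d=np.cross(n,m);d*=np.sign(d@e);d/=np.linalg.norm(d);print('edges',L.round(1).tolist(),Rr.round(1).tolist(),k,k2,'axis dir',d.round(3))
g=s['pixels'].max(2).astype(float);pts=[]
for v in range(v0,v1):
    row=255-g[v,q0-70:q1-20];w=np.clip(row-row.max()+60,0,None);pts.append((q0-70+(w*np.arange(len(w))).sum()/w.sum(),v))
ln=ray(s,pts,.018,st);l=ln.mean(0);print('line px',np.mean(pts,0),'world',l.round(4),'board y of line',1e3*(l[:2]-[.5744,-.0679])@by[:2])
for nm,p in (('L',P),('R',Q),('LR',(P+Q)/2)): print(nm,'tube board y',(1e3*(p[:2]-[.5744,-.0679])@by[:2]).round(1))
E
python3 fin.py w5.pkl 205 270 240 290 335 375 161 172; python3 tb.py
python3 - <<'E'
from w import *
import pickle
t=pickle.load(open('top5.pkl','rb'));cv2.imwrite('pics/t5.png',cv2.resize(t['pixels'][150:290,260:470],None,fx=3.6,fy=3.6,interpolation=cv2.INTER_CUBIC))
E
```

```text
edges [[264.2, 205.0], [267.5, 269.0]] [[350.5, 205.0], [348.8, 269.0]] 65 65 axis dir [ 0.994  0.111 -0.021]
line px [310.30984073 166.        ] world [ 0.482  -0.0328  0.018 ] board y of line 44.44993982688219
L tube board y 42.8
R tube board y 42.2
LR tube board y 42.5
cap centre px [301.3 281.2] axes [26.5 50.5] board x,y mm [62.4 41.4]
```

View pics/t5.png

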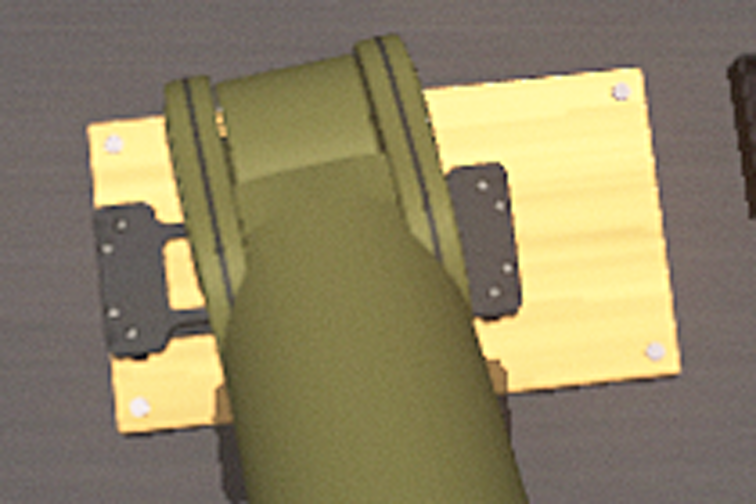

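The arm blocks the top view. The wrist view gives the tube at about 42.5–43.5 mm against the line at 44.5–45.3, with the axis yaw 0.111 against 0.104, which is in tolerance but slightly short. I'll move sideways to check the strip and both ends.

carry_out([
  [-1,0,-3],
  [-2,0,-6],
  [-3.5,0,-9],
  [-5,0,-12],
  [-6,0,-14],
  [-6,0,-14],
  [-6,0,-14],
], claw=[0,0,0,0,0,0,0], turn=[0,0,0,0,0,0,0])

```text
time: 28.07
eef_pos: [0.4616, -0.1609, 0.2967]
eef_rot: [-1.595, -0.006, 0.107]
contact_force: [0.0, -0.4, -0.2]
grip_width: 0.0004
```

```bash
python3 st.py; python3 - <<'E'
from w import *
import pickle
st=ctrl.get_state();w=ctrl.snapshot('wrist');pickle.dump((w,st),open('w6.pkl','wb'))
cv2.imwrite('pics/w6.png',w['pixels'])
E
python3 tb.py
```

```text
t 28.07 board xy mm [-121.9  -80.8] z 0.2967 [-1.595 -0.006  0.107] F [ 0.  -0.4 -0.2] q [ 0.35  0.39 -0.19  1.85  0.12  0.9   1.79]
cap centre px [301.3 281.2] axes [26.5 50.7] board x,y mm [62.4 41.3]
```

View pics/w6.png

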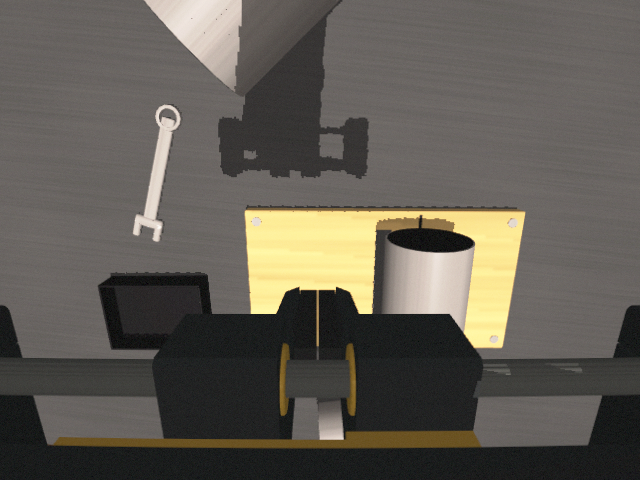

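The view shows the board and tube, with the tube's near cap at (430,240) and the line's end just left of it at (421,220). All estimates agree that the tube is 2–3 mm short of the line, so I'll go back and nudge it lightly onto it.

carry_out([
  [3,0,3],
  [6,0,6],
  [9,0,9],
  [12,2,12],
  [12,6,12.4],
  [12,10,12.4],
  [12,14,12.4],
  [12,17,12.4],
  [12,18.5,12.4],
  [12,18.5,12.4],
], claw=[0,0,0,0,0,0,0,0,0,0], turn=[0,0,0,0,0,0,0,0,0,0])

```text
time: 29.0
eef_pos: [0.5672, -0.0239, 0.1059]
eef_rot: [-1.593, 0.001, 0.115]
contact_force: [-0.3, -0.6, 0.5]
grip_width: 0.0006
```

carry_out([
  [0,0,0],
  [0,0,0],
], claw=[0,0], turn=[0,0])

```text
time: 29.17
eef_pos: [0.5675, -0.0221, 0.1062]
eef_rot: [-1.592, 0.0, 0.117]
contact_force: [0.8, 0.3, -0.0]
grip_width: 0.0002
```

```bash
python3 st.py
```

```text
t 29.17 board xy mm [-2.1 46.3] z 0.1062 [-1.592  0.     0.117] F [ 0.8  0.3 -0. ] q [ 0.03  0.75 -0.14  1.83  0.22  0.57  1.42]
```

carry_out([
  [0.2,0.5,-0.3],
  [0.2,1.1,-0.6],
  [0.2,1.5,-0.6],
  [0.2,1.7,-0.6],
  [0.2,1.8,-0.6],
  [0.2,1.8,-0.6],
], claw=[0,0,0,0,0,0], turn=[0.01,0.01,0.01,0.01,0.01,0.01])

```text
time: 29.67
eef_pos: [0.5701, -0.0282, 0.0882]
eef_rot: [-1.592, 0.001, 0.107]
contact_force: [0.1, -0.3, -0.4]
grip_width: 0.0002
```

carry_out([
  [0,0.08,0],
  [0,0.16,0],
  [0,0.16,0],
  [0,0.16,0],
], claw=[0,0,0,0], turn=[0,0,0,0])

```text
time: 30.0
eef_pos: [0.5701, -0.0282, 0.0867]
eef_rot: [-1.591, 0.0, 0.107]
contact_force: [-0.1, -0.4, 0.2]
grip_width: 0.0003
```

```bash
python3 st.py
```

```text
t 30.0 board xy mm [-0.1 40. ] z 0.0867 [-1.591  0.     0.107] F [-0.1 -0.4  0.2] q [ 0.03  0.79 -0.13  1.84  0.23  0.53  1.42]
```

carry_out([
  [0,0.08,0],
  [0,0.15,0],
  [0,0.18,0],
  [0,0.18,0],
], claw=[0,0,0,0], turn=[0,0,0,0])

```text
time: 30.33
eef_pos: [0.5703, -0.0283, 0.0857]
eef_rot: [-1.592, -0.0, 0.107]
contact_force: [-2.6, -0.3, 6.7]
grip_width: 0.0002
```

carry_out([
  [0,0.08,0.2],
  [0,0.08,0.4],
  [0,0.08,0.5],
  [0,0.06,0.5],
  [0,0.04,0.5],
], claw=[0,0,0,0,0], turn=[0,0,0,0,0])

```text
time: 30.75
eef_pos: [0.5698, -0.0232, 0.0857]
eef_rot: [-1.592, -0.0, 0.107]
contact_force: [-1.9, 0.6, 4.5]
grip_width: 0.0008
```

```bash
python3 st.py; python3 tb.py
```

```text
t 30.75 board xy mm [ 0.  44.9] z 0.0857 [-1.592 -0.     0.107] F [-1.9  0.6  4.5] q [ 0.02  0.79 -0.13  1.84  0.23  0.53  1.41]
cap centre px [296.7 270.1] axes [44.7 61.9] board x,y mm [37.5 33.3]
```

carry_out([
  [0,-0.1,0],
  [0,-0.5,0],
  [0,-1.5,0],
  [0,-4,0],
  [0,-7,0],
  [-2,-11,0],
  [-3,-14,0],
  [-4,-18,0],
  [-4,-21,0],
  [-4,-21,0],
], claw=[0,0,0,0,0,0,0,0,0,0], turn=[0,0,0,0,0,0,0,0,0,0])

```text
time: 31.63
eef_pos: [0.5328, -0.0228, 0.3026]
eef_rot: [-1.593, -0.013, 0.107]
contact_force: [1.1, 0.8, -0.1]
grip_width: 0.0007
```

carry_out([
  [0,0,0],
  [0,0,0],
  [0,0,0],
], claw=[0,0,0], turn=[0,0,0])

```text
time: 31.88
eef_pos: [0.5324, -0.0229, 0.302]
eef_rot: [-1.593, -0.012, 0.107]
contact_force: [0.0, 0.2, -0.4]
grip_width: 0.0005
```

```bash
python3 st.py; python3 tb.py; python3 - <<'E'
from w import *
import pickle
st=ctrl.get_state();w=ctrl.snapshot('wrist');pickle.dump((w,st),open('w7.pkl','wb'))
cv2.imwrite('pics/w7.png',w['pixels'])
E
python3 fin.py w7.pkl 190 260 240 290 335 375 143 155
```

```text
t 31.88 board xy mm [-37.1  49.1] z 0.302 [-1.593 -0.012  0.107] F [ 0.   0.2 -0.4] q [ 0.07  0.45 -0.2   1.72  0.13  0.97  1.49]
cap centre px [301.4 280.8] axes [27.2 52.3] board x,y mm [61.4 41.5]
edges [[274.6, 190.0], [277.2, 259.0]] [[362.4, 190.0], [360.3, 259.0]] 70 70 axis dir [0.994 0.109 0.015]
line px [315.72688441 148.5       ] world [ 0.4797 -0.0363  0.018 ] board y of line 41.271558433618175
L tube board y 45.8
R tube board y 44.9
LR tube board y 45.3
```

View pics/w7.png

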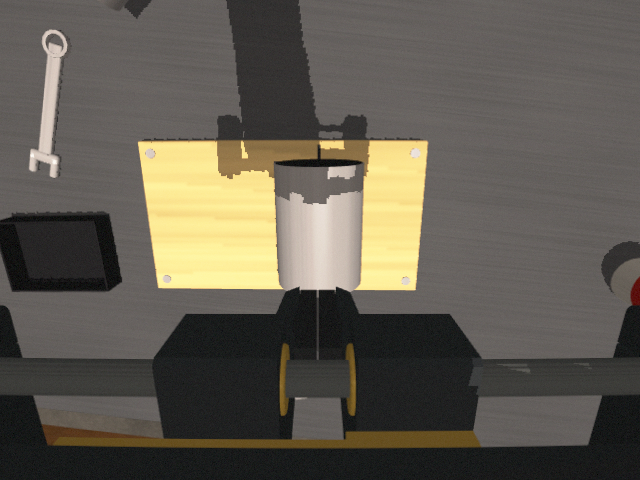

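The nearby line end is at column 319 in this view; my centroid of 315.7 was pulled off by the shadow edge. I'll recheck it tightly, along with the cap's extents in the scene view, because the ellipse fit there disagrees.

```bash
python3 - <<'E'
from w import *
import pickle
B=np.array([.5744,-.0679]);e=np.array([np.cos(.104),np.sin(.104)]);by=np.array([-e[1],e[0]])
by_=lambda P:(1e3*(np.asarray(P)[:,:2]-B)@by).round(1)
s,st=pickle.load(open('w7.pkl','rb'));g=s['pixels'].max(2).astype(float)
pts=[]
for v in range(147,157):
    r=g[v,312:327];w=np.clip(np.median(r)-r-15,0,None);pts.append((312+(w*np.arange(15)).sum()/w.sum(),v))
print('wrist line px',np.mean(pts,0),'y',by_(ray(s,pts,.018,st)).mean())
t=ctrl.snapshot('scene');g=t['pixels'].max(2)
for v in (272,276,280,284,288):
    d=np.where(g[v,260:345]<75)[0]+260;print(v,d.min(),d.max(),'mid y at z.068',by_(ray(t,[[(d.min()+d.max())/2,v]],.068)))
l=ray(t,[[0,0]],.018);pr=[]
for v in range(300,308):
    r=g[v,290:316].astype(float);k=np.argmin(r);pr.append((290+k,v,r[k]))
print(pr[:8],by_(ray(t,[p[:2] for p in pr if p[2]<110],.018)) if any(p[2]<110 for p in pr) else '')
cv2.imwrite('pics/s8.png',cv2.resize(t['pixels'][215:325,180:380],None,fx=4,fy=4,interpolation=cv2.INTER_CUBIC))
E
```

```text
wrist line px [318.53234286 151.5       ] y 44.730000000000004
272 277 324 mid y at z.068 [40.4]
276 277 328 mid y at z.068 [43.9]
280 277 328 mid y at z.068 [43.7]
284 277 326 mid y at z.068 [41.5]
288 277 322 mid y at z.068 [37.5]
[(np.int64(303), 300, np.float64(75.0)), (np.int64(303), 301, np.float64(76.0)), (np.int64(304), 302, np.float64(87.0)), (np.int64(304), 303, np.float64(62.0)), (np.int64(304), 304, np.float64(58.0)), (np.int64(304), 305, np.float64(62.0)), (np.int64(304), 306, np.float64(74.0)), (np.int64(304), 307, np.float64(79.0))] [43.3 43.2 45.1 45.  44.9 44.9 44.8 44.7]
```

View pics/s8.png

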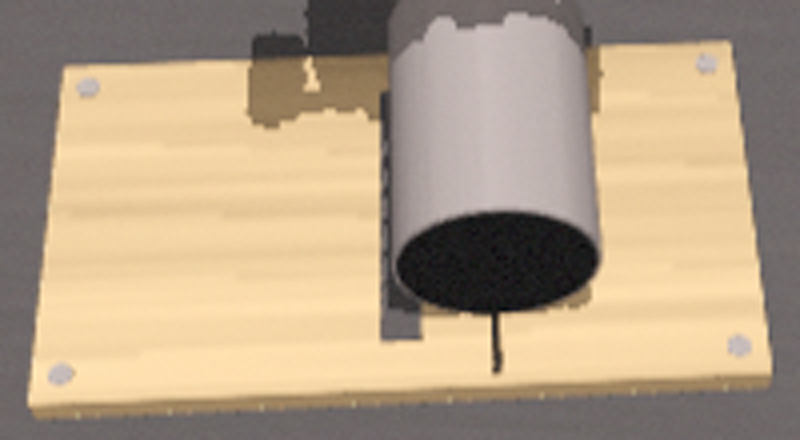

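The scene crop shows the cap centred at crop x≈498 and the line emerging under it at x≈496. The cap fit had merged with the strip's shadow, which is why it disagreed. Both views now put the axis within about 0–2.5 mm of the line, and the arm is clear, so I'm handing in.

```bash
python3 -c "
from bench import ctrl
print(ctrl.job_done())"
```

```text
the job is handed in; nothing more can be done
None
```

The job is handed in: I rolled the tube over the strip and left it at rest on the black line, finishing at about 32 s of the 72 s allowed. I used shut fingers in short pressed strokes and never gripped or lifted the tube.

- **Strip:** Pressed from the top of the strip, it sank at about 16–17 N. It then stopped at the same fingertip height as contact over bare board, with the force rising to about 20 N (21 N counting the sideways part). I never saw the flush surface directly, because the tube and its shadow hid it. That it is home is inferred from force and height only.
- **Force on the tube:** The highest reading at the end of any move was about 21 N, against the 26 N limit. The force between readings was not recorded.
- **Tube on the line:** The wrist view puts the axis at 45.3 mm across the board, with the line at 44.7 mm where it shows at the tube's end. The tube's direction is 0.109 rad against 0.104 rad for the board, and it was centred endways to within a few millimetres at the start. The last scene image put it about 0–2.5 mm past the line; the limit is 7 mm.
- **Rolling:** The tube moved half the finger travel on each stroke where I could check it, so it rolled rather than skidded.
- **Bystanders:** The spanner, tray and spray can looked unmoved in the last wrist picture. I did not measure them.

**Checks that disagreed:**
- The real fingertips sat about 32–36 mm short of the stated TCP, so I found contact by feel.
- An automatic fit of the tube's end cap in the scene view read 41.5 mm. The picture showed it had merged with the strip's shadow, so I discarded it.
- An automatic line reading of 41.3 mm in the wrist view was spoiled by a shadow edge. I redid it and got 44.7 mm.

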